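Run the paint tin home on the stirring stand

ROBOT

A 6-joint arm with a two-finger parallel gripper is mounted at the origin on the work surface. World frame = base frame: x ahead of the robot, y to its left, z up, the work surface at z = 0. Lengths are in m, angles in degrees, forces in N, time in s.
With the tool pointing down it reaches from about 0.3 to 0.875 m from the base axis. Payload 6.4 kg.
Tool frame: the origin (TCP) lies at the very end of the fingers, on their centre line; the grasp point (between the pads) lies 19 mm behind it; z points along the fingers, y is the line along which they close (so a half turn about z gives the same grasp; the last joint's range is limited). The gripper opens to 85 mm and grips with 20 to 120 N. Pads are 22 mm wide; open, the fingers measure 114 mm over their backs; the gripper's body (76 mm by 85 mm) begins 54 mm behind the grasp point. The pads swing forward as they close: fully open they stand 13 mm farther back than shut.
Start: joints at [60.659, 10.359, 92.074, -0, 77.567, -11.82], TCP at [0.173, 0.548, 0.231] pointing down, gripper open.
Joint ranges: [-171.53, 171.53], [-51.25, 118.39], [17.06, 147.69], [-65.23, 245.23], [0, 150.52], [-178.68, 178.68]. Speed limits (degrees/s): [147.25, 147.25, 172.46, 180, 180, 180].

INTERFACE

Orientations are given as a 3x3 rotation matrix whose columns are the frame's x, y, z axes.
In Python, from workcell import robot, optics gives the robot as it stands.
- The arm moves only by the tool step_arm, never from a script. Its argument "motion" is text: rows parted by semicolons, each of 7 numbers parted by spaces: the shift along the tool's x, y, z in cm, then the turn, a rotation vector about the tool's x, y, z in rad, then the closure, from 0 (fully open) to 1 (shut). In form: tx ty tz ax ay az fingers; .... A call has exactly 10 rows; each row shifts and turns the commanded pose from where the row before left it, along the tool's axes as they then stand; what a row does not reach is not made up. A row lasts 1/10 s, in which the tool goes at most 50 mm and 8.59 degrees, less where a joint would pass 70% of its speed; a pose out of reach is approached as far as the arm can. A call is refused whole if a number of a shift passes 5 or a number of a turn 0.15, either way. A call with a gripper value outside its range is refused whole. The fingers move at their own pace and stop on an object; "grip_force" is the grip in N (left out, the last holds). Time passes only in rows, so rows that do not move let the fingers close, or fill a call up. It gives the time, the measured TCP pose, the force, the opening and the grip force at its end, in the units of the state.
- robot.observe(): the state, without advancing time (a new reading comes with each control period).
- optics.get_image(name): name is "scene" or "top" or "wrist"; returns the picture (420x560x3 uint8, red, green, blue); there is no depth.
- optics.calibration(name): a dict with "camera_matrix" (3x3 intrinsics, pixels), "T" (4x4, takes a point from camera to world coordinates). Camera axes: x right, y down, z forward; pixel columns grow to the right and rows downward; lengths in m; the calibration is good to about 2 mm. A picture is of the moment at which its call begins: read the wrist's pose just before it. calibration takes no time and is no camera call; for the wrist camera it gives the pose at the moment of the call.
- robot.finish_job(): hands the job in; it is judged then, once.
The state is a dict: "time_s": time; "joints": joint angles; "joint_vel": joint speeds; "effort": joint torques, N m; "tool_pos": TCP position; "orientation": TCP orientation; "wrist_force": force on the tool from outside, world axes, zero at the start; "torque": the same for the moment, N m; "grip_width": opening from 0.0 (shut) to 1.0 (fully open); "finger_force": force on a finger pad.
Only numpy, scipy, OpenCV 4.12 (cv2) and the standard library are available. Lean on these libraries where they do the work, as an engineer would, in place of code of your own. Each camera call takes 0.05 s, during which the arm holds its last target. There are 200 camera calls.

TASK

The paint tin on the stirring stand has to go under the drive head: swing the ball lever all the way round to its other stop so that the eccentric cam has its low point to the follower roller, push the carriage fully home against its stop by its upright push plate, then swing the lever all the way back so that the cam locks the carriage in behind. Do it only by pushing with the outside of the fingers: grip and lift nothing, do not touch the tin (it rides along in its nest), and leave the other things on the bench where they are.

Things in the scene. Friction and masses are not known exactly. Their poses are not given: they have to be found in the camera images.
- stand: Stirring stand, fixed on the bench. Origin: on the bench, on the carriage's centre line; own +x = forward (the way the carriage is pushed), +y left, z up. Frame, mm: grey base plate x -160 to 180, y -225 to 125, 12 high; blue drive column x 120 to 170, y -30 to 30; overhanging drive head x 20 to 170, y -33 to 33, 187 to 245 high, with a pin below it for the fork on the tin's lid.
- carriage (a joint): Carriage position along the stand's +x, m: 0 = parked (near end, its start), 0.066 = home on the stop; about 3 N moves it. Aluminium deck 165 x 110 mm, top 40 mm high, push plate at its near end, nest of four 16 mm pins, and at its right a follower roller (16 mm) on an arm. With the cam's high point to the roller it can move only some 7 mm from parked, or about 1 mm from home.
- push_face (a point): Centre of the near face of the carriage's upright push plate (100 mm wide, 4 thick, from 40 to 90 mm above the bench); this point is 65 mm above the bench, moves with the carriage and has the stand's axes. Parked it is at x -135, y 0 mm in the stand's frame. Push it towards +x; nothing stands on its near side.
- cam (a joint): Cam and lever angle, rad, counter-clockwise from above: 0 = stop, high point to the roller (locked), lever along the stand's -x (towards the robot); pi = other stop, low point to the roller, lever along +x. It swings over the outer (right, -y) side, starts at 0 to 0.35, stays where left, turns with 0.22 N m (2.5 N at the ball). Within 0.4 of a stop counts as turned to it.
- cam_axis (a point): Point on the cam's upright axis, level with the top of the eccentric disc (52 mm diameter, 12 mm eccentric), 51 mm above the bench; fixed at x -20, y -175 mm in the stand's frame, with the stand's axes.
- ball (a point): Centre of the black ball (30 mm diameter) on the end of the cam lever: 88 mm from the cam axis, 91 mm above the bench. The lever is a 13 mm bar rising outwards (middle 68 mm high at 30 mm from the axis, 88 mm at 80 mm); an 8 mm stop post 76 mm high stands at its +y side at either end, 48 mm from the axis. Fingertips 65 mm above the bench clear all else that it swings over.
- nest (a point): Centre of the tin's nest on the carriage's deck, 40 mm above the bench, 105 mm forward of the push plate's near face; it moves with the carriage and has the stand's axes.
- tin: The half-litre paint tin, loose, standing in the nest of the carriage: 86 mm diameter, 100 mm tall, with a black mixing lid and a drive fork on top, 143 mm in all. Its origin is the centre of its underside. It rides along and is not to be touched.
- hardener: Bystander: small white bottle, 40 mm diameter, 100 mm tall, on the left edge of the stand's base plate. Origin at the centre of its underside.
- spatula: Bystander: spatula 170 mm long lying on the left edge of the stand's base plate. Origin under its middle.
- cup: Bystander: clear plastic cup, 84 mm diameter, 100 mm tall, on the bench to the right of the stand.
- tape: Bystander: roll of masking tape lying flat, 100 mm diameter, 24 mm high, on the bench to the near right of the stand.
- spare_tin: Bystander: another paint tin with mixing lid, 86 mm diameter, 143 mm tall in all, on the bench to the left of the stand.
- wrench: Bystander: wrench 140 mm long lying on the bench to the near left of the stand.
- gun: Bystander: spray gun lying on the bench to the left, about 170 x 150 x 36 mm.

How it is judged:
By the outcome, as a careful person would: the job done as asked, in the order asked, and still so for the second after the job is handed in, with the robot touching nothing.
It also fails if it takes over 72 s, if anything falls off the work surface, if the arm or the gripper's body presses on something with over 40 N, if the wrist force passes 120 N, or if a joint passes its speed limit or range.

## Working session

There is one attempt and no reset: what is moved stays moved. The work goes in short steps, Python scripts to look and compute and a tool call to move; the robot and the scene stay as the last step left them, time stands still between calls to the robot, and variables do not carry over. Pictures are saved under pics/ and viewed, at most 10 in all, crops included, and the job is handed in when it is done.

Besides the shell and the picture viewer there is one more tool, called after "Emit:" by a JSON object that holds its "api" and its "payload". step_arm: Moves the arm, as the interface text tells. Its arguments: {"type":"object","properties":{"motion":{"type":"string"},"grip_force":{"type":"number"}},"required":["motion"]}

```bash
mkdir -p pics; python3 - <<'E'
from workcell import robot, optics
import cv2,numpy as np
for n in("top","scene"):
    im=optics.get_image(n); cv2.imwrite(f"pics/{n}1.png",im[:,:,::-1]); c=optics.calibration(n); print(n,np.round(c["camera_matrix"],1).tolist(),np.round(c["T"],3).tolist())
s=robot.observe();print(s["time_s"],s["tool_pos"],np.round(s["orientation"],3).tolist(),s["grip_width"])
E
```

```text
top [[449.7, 0.0, 273.9], [0.0, 449.7, 211.0], [0.0, 0.0, 1.0]] [[0.011, -0.994, 0.113, 0.402], [-1.0, -0.009, 0.02, 0.055], [-0.019, -0.113, -0.993, 1.323], [0.0, 0.0, 0.0, 1.0]]
scene [[396.9, 0.0, 276.4], [0.0, 396.9, 210.0], [0.0, 0.0, 1.0]] [[-0.32, 0.744, -0.587, 1.046], [0.947, 0.241, -0.211, 0.253], [-0.016, -0.624, -0.781, 0.785], [0.0, 0.0, 0.0, 1.0]]
0.1 [0.17284749 0.54787948 0.23046102] [[-0.954, 0.301, -0.001], [0.301, 0.954, -0.001], [0.0, -0.002, -1.0]] 0.9987274373969818
```

View pics/top1.png

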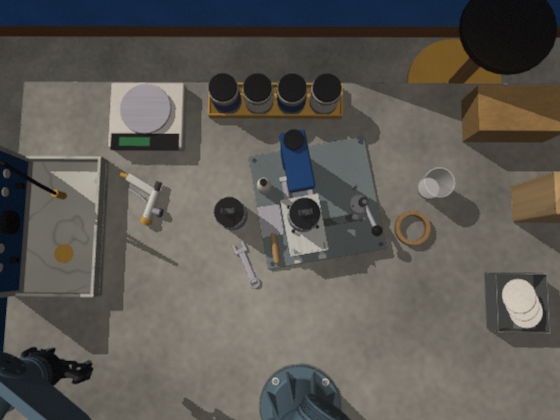

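View pics/scene1.png

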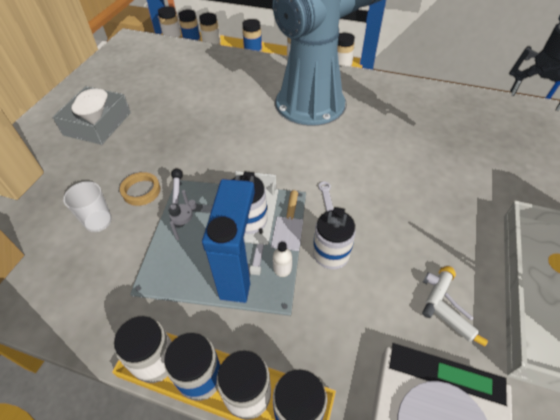

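```bash
python3 - <<'E'
import cv2
im=cv2.imread("pics/top1.png")[125:275,225:425]
cv2.imwrite("pics/crop1.png",cv2.resize(im,None,fx=4,fy=4,interpolation=cv2.INTER_CUBIC))
E
```

```text
(no output)
```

View pics/crop1.png

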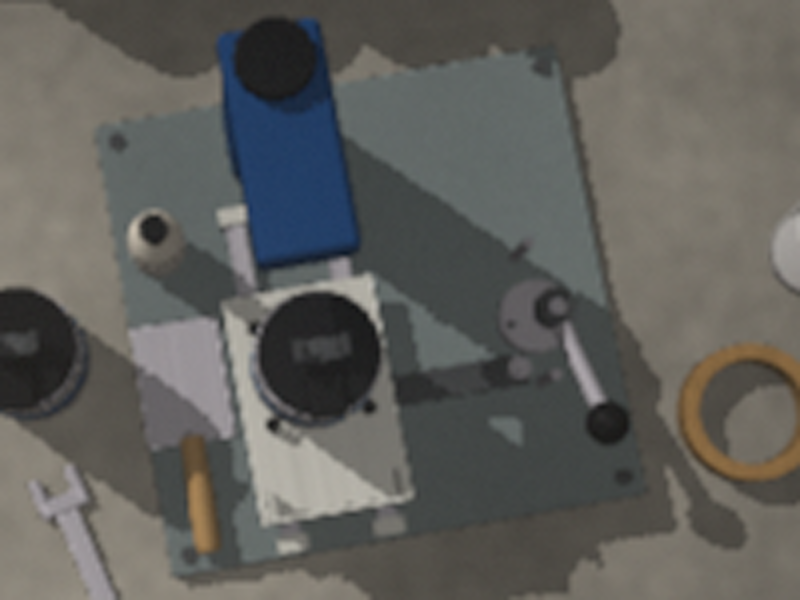

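The enlarged top view gives: base plate corners at crop (97,128), (562,48), (645,490), (172,578); ball at (607,423); cam axis about (552,306); push plate's top edge from (263,525) to (412,498); tape at the right of the ball.

```bash
cat > h.py <<'E'
import numpy as np
from workcell import robot, optics
def ray(n,u,v,z):
    c=optics.calibration(n);T=np.array(c["T"]);d=T[:3,:3]@np.linalg.inv(c["camera_matrix"])@[u,v,1]
    return (T[:3,3]+d*(z-T[2,3])/d[2])
def crop(u,v,z): return ray("top",225+(u-1.5)/4,125+(v-1.5)/4,z)[:2]
E
python3 - <<'E'
from h import *
P=np.array([crop(*p,.012) for p in[(97,128),(562,48),(645,490),(172,578)]])
S=np.array([[180,125],[180,-225],[-160,-225],[-160,125]])/1000
print(P.round(3).tolist(),[np.linalg.norm(P[i]-P[i-1]).round(3) for i in range(4)])
a,b=S-S.mean(0),P-P.mean(0)
th=np.arctan2((a[:,0]*b[:,1]-a[:,1]*b[:,0]).sum(),(a*b).sum())
R=np.array([[np.cos(th),-np.sin(th)],[np.sin(th),np.cos(th)]]);t=P.mean(0)-R@S.mean(0)
print("yaw",np.degrees(th),"org",t.round(4),"res mm",((S@R.T+t-P)*1000).round(1).tolist())
np.savez("stand.npz",R=R,t=t)
loc=lambda p:((p-t)@R*1000).round(1)
print("ball",loc(crop(607,423,.091)),"axis",loc(crop(552,306,.06)),"plate",loc(crop(263,525,.09)),loc(crop(412,498,.09)),"tape",loc(crop(752,412,.024)),"tin",loc(crop(319,343,.14)))
for n,p in dict(ball=(-108,-175),axis=(-20,-175),push=(-135,0),low=(-160,-175)).items(): print(n,(R@(np.array(p)/1000)+t).round(3))
E
```

```text
[[0.714, 0.158], [0.776, -0.187], [0.449, -0.243], [0.382, 0.098]] [np.float64(0.337), np.float64(0.351), np.float64(0.332), np.float64(0.348)]
yaw 10.348682114205372 org [0.5613 0.0038] res mm [[2.4, 0.9], [2.3, 2.3], [-4.4, -2.9], [-0.3, -0.2]]
ball [-105.5 -188.2] axis [ -16.7 -172.9] plate [-134.    55.2] [-133.2  -48. ] tape [-113.2 -306.7] tin [-22.9  -1. ]
ball [ 0.487 -0.188]
axis [ 0.573 -0.172]
push [ 0.429 -0.02 ]
low [ 0.435 -0.197]
```

Emit:
{"api": "step_arm", "payload": {"motion": "0 0 0 0 0 -0.122 1;0 0 0 0 0 -0.122 1;0 0 0 0 0 -0.122 1;0 0 0 0 0 -0.12 1;-1.1 -4.6 0 0 0 0 1;-1.1 -4.6 0 0 0 0 1;-1.1 -4.6 0 0 0 0 1;-1.1 -4.6 0 0 0 0 1;-1.1 -4.6 0 0 0 0 1;-1.1 -4.6 0 0 0 0 1"}}

```text
time_s: 1.1
tool_pos: [0.2875, 0.2869, 0.231]
orientation: [[-0.984, -0.18, 0.0], [-0.18, 0.984, -0.0], [0.0, -0.0, -1.0]]
wrist_force: [1.3, -0.8, 0.1]
grip_width: 0.003
finger_force: 0.0
```

Emit:
{"api": "step_arm", "payload": {"motion": "-1.1 -4.6 0 0 0 0 1;-1.1 -4.6 0 0 0 0 1;-1.1 -4.6 0 0 0 0 1;-1.1 -4.6 0 0 0 0 1;-1.1 -4.6 0 0 0 0 1;-1.1 -4.6 0 0 0 0 1;-1.1 -4.6 0 0 0 0 1;-1.1 -4.6 0 0 0 0 1;-1.1 -4.6 0 0 0 0 1;0 0 0 0 0 0 1"}}

```text
time_s: 2.1
tool_pos: [0.4604, -0.1058, 0.231]
orientation: [[-0.985, -0.174, 0.0], [-0.174, 0.985, -0.002], [0.0, -0.002, -1.0]]
wrist_force: [-0.3, 0.6, 0.0]
grip_width: -0.002
finger_force: 0.0
```

```bash
cat >> h.py <<'E'
def st():
    f=np.load("stand.npz");R,t=f["R"],f["t"];s=robot.observe();p=s["tool_pos"]
    O=s["orientation"];F=s["wrist_force"]
    print("t",s["time_s"],"stand mm",((p[:2]-t)@R*1000).round(1),"z",round(p[2]*1000,1),"yaw err",round(np.degrees(np.arctan2(-O[1,0],-O[0,0])-np.arctan2(R[1,0],R[0,0])),2),"zax",O[:,2].round(3),"F stand",(F[:2]@R).round(1),F[2].round(1),"w",round(s["grip_width"],2))
E
python3 - <<'E'
from h import *; st()
import cv2
im=optics.get_image("wrist"); cv2.imwrite("pics/w1.png",im[:,:,::-1])
E
```

```text
t 2.1 stand mm [-118.9  -89.7] z 231.0 yaw err -0.32 zax [ 0.    -0.002 -1.   ] F stand [-0.2  0.6] 0.0 w -0.0
```

View pics/w1.png

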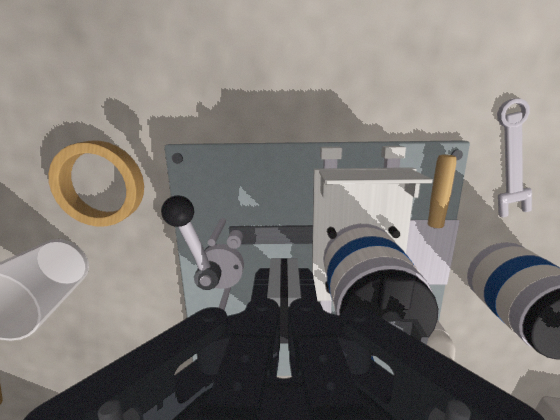

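The wrist view shows the ball at (178,211), the lever hub at (207,277), the base's near corners at (166,144) and (468,142), and the push plate's top edge from (320,171) to (432,181); I check these against the stand fit.

```bash
python3 - <<'E'
from h import *
f=np.load("stand.npz");R,t=f["R"],f["t"]
for n,u,v,z in[("ball",178,211,.091),("nearR",166,144,.012),("nearL",468,142,.012),("plate near",320,171,.09),("plate nearL",432,170,.09),("hub",207,277,.065)]:
    print(n,((ray("wrist",u,v,z)[:2]-t)@R*1000).round(1))
E
```

```text
ball [-106.3 -187.7]
nearR [-160.1 -220.7]
nearL [-160.7  122. ]
plate near [-144.   -53.7]
plate nearL [-144.5   48.7]
hub [ -19.5 -173.4]
```

Emit:
{"api": "step_arm", "payload": {"motion": "-0.7 -2.8 0 0 0 0 1;-0.6 -2.7 0 0 0 0 1;0 0 3 0 0 0 1;0 0 3 0 0 0 1;0 0 3 0 0 0 1;0 0 3 0 0 0 1;0 0 3 0 0 0 1;0 0 1.5 0 0 0 1;0 0 0 0 0 0 1;0 0 0 0 0 0 1"}}

```text
time_s: 3.15
tool_pos: [0.4817, -0.1518, 0.0666]
orientation: [[-0.984, -0.18, -0.0], [-0.18, 0.984, 0.0], [0.0, 0.0, -1.0]]
wrist_force: [-0.0, 0.2, 0.4]
grip_width: -0.001
finger_force: 0.0
```

```bash
python3 - <<'E'
from h import *; st()
# finger-centre path for swing, stand mm: trail lever by ball radius + rect support
r=84; prev=None
for sgn,n in((1,"fwd"),(-1,"back")):
  T=np.arange(0,np.pi+.01,np.pi/12)
  if sgn<0:T=T[::-1]
  for th in T:
    tan=np.array([np.sin(th),-np.cos(th)])*sgn
    d=15+min(11*abs(tan[0])+14.5*abs(tan[1]),16)
    p=np.array([-20,-175])+r*np.array([-np.cos(th),-np.sin(th)])-tan*d
    print(n,np.degrees(th).round(),p.round(0), "" if prev is None else ("row",(-(p-prev)[0]/10).round(1),((p-prev)[1]/10).round(1)));prev=p
E
```

```text
t 3.15 stand mm [-106.3 -138.8] z 66.6 yaw err 0.04 zax [-0.  0. -1.] F stand [0.  0.2] 0.4 w -0.0
fwd 0.0 [-104. -146.] 
fwd 15.0 [-109. -167.] ('row', np.float64(0.5), np.float64(-2.1))
fwd 30.0 [-108. -190.] ('row', np.float64(-0.1), np.float64(-2.3))
fwd 45.0 [-101. -212.] ('row', np.float64(-0.7), np.float64(-2.2))
fwd 60.0 [ -89. -232.] ('row', np.float64(-1.2), np.float64(-2.0))
fwd 75.0 [ -70. -249.] ('row', np.float64(-1.9), np.float64(-1.6))
fwd 90.0 [ -46. -259.] ('row', np.float64(-2.4), np.float64(-1.0))
fwd 105.0 [ -27. -264.] ('row', np.float64(-1.9), np.float64(-0.5))
fwd 120.0 [  -5. -263.] ('row', np.float64(-2.2), np.float64(0.0))
fwd 135.0 [  17. -256.] ('row', np.float64(-2.2), np.float64(0.7))
fwd 150.0 [  37. -244.] ('row', np.float64(-2.0), np.float64(1.2))
fwd 165.0 [  53. -227.] ('row', np.float64(-1.6), np.float64(1.7))
fwd 180.0 [  64. -204.] ('row', np.float64(-1.1), np.float64(2.2))
back 180.0 [  64. -146.] ('row', np.float64(-0.0), np.float64(5.9))
back 165.0 [  69. -167.] ('row', np.float64(-0.5), np.float64(-2.1))
back 150.0 [  68. -190.] ('row', np.float64(0.1), np.float64(-2.3))
back 135.0 [  61. -212.] ('row', np.float64(0.7), np.float64(-2.2))
back 120.0 [  49. -232.] ('row', np.float64(1.2), np.float64(-2.0))
back 105.0 [  30. -249.] ('row', np.float64(1.9), np.float64(-1.6))
back 90.0 [   6. -259.] ('row', np.float64(2.4), np.float64(-1.0))
back 75.0 [ -13. -264.] ('row', np.float64(1.9), np.float64(-0.5))
back 60.0 [ -35. -263.] ('row', np.float64(2.2), np.float64(0.0))
back 45.0 [ -57. -256.] ('row', np.float64(2.2), np.float64(0.7))
back 30.0 [ -77. -244.] ('row', np.float64(2.0), np.float64(1.2))
back 15.0 [ -93. -227.] ('row', np.float64(1.6), np.float64(1.7))
back 0.0 [-104. -204.] ('row', np.float64(1.1), np.float64(2.2))
```

Emit:
{"api": "step_arm", "payload": {"motion": "0.1 -1.4 0 0 0 0 1;0.1 -1.4 0 0 0 0 1;-0.1 -1.2 0 0 0 0 1;0 -1.1 0 0 0 0 1;-0.3 -1.1 0 0 0 0 1;-0.4 -1.1 0 0 0 0 1;-0.6 -1 0 0 0 0 1;-0.6 -1 0 0 0 0 1;-0.9 -0.8 0 0 0 0 1;-1 -0.8 0 0 0 0 1"}}

```text
time_s: 4.15
tool_pos: [0.5379, -0.2537, 0.0658]
orientation: [[-0.984, -0.179, -0.001], [-0.179, 0.984, 0.001], [0.001, 0.001, -1.0]]
wrist_force: [-2.3, 2.4, 0.0]
grip_width: -0.005
finger_force: 1.4
```

```bash
python3 - <<'E'
from h import *; st()
import cv2
im=optics.get_image("top")[125:275,225:425]; cv2.imwrite("pics/c2.png",cv2.resize(im[:,:,::-1],None,fx=4,fy=4))
E
```

```text
t 4.15 stand mm [ -69.3 -249.1] z 65.8 yaw err -0.03 zax [-0.001  0.001 -1.   ] F stand [-1.8  2.8] 0.0 w -0.0
```

View pics/c2.png

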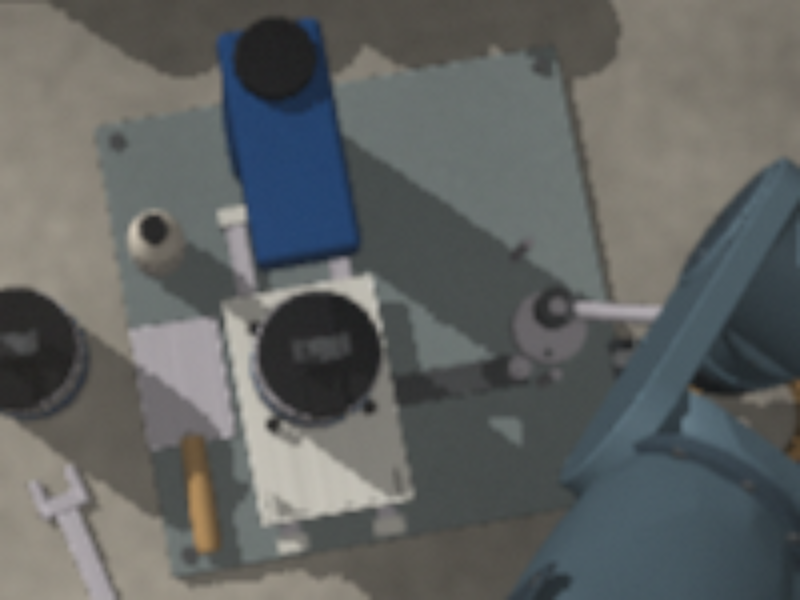

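The lever, from hub (552,306) towards (650,312), has followed the finger to about 80°, as planned. I continue.

Emit:
{"api": "step_arm", "payload": {"motion": "-1.2 -0.5 0 0 0 0 1;-1.2 -0.5 0 0 0 0 1;-0.9 -0.3 0 0 0 0 1;-1 -0.2 0 0 0 0 1;-1.1 0 0 0 0 0 1;-1.1 0.1 0 0 0 0 1;-1.1 0.3 0 0 0 0 1;-1.1 0.4 0 0 0 0 1;-1 0.6 0 0 0 0 1;-1 0.6 0 0 0 0 1"}}

```text
time_s: 5.2
tool_pos: [0.6422, -0.2284, 0.0661]
orientation: [[-0.984, -0.18, -0.001], [-0.18, 0.984, 0.0], [0.001, 0.0, -1.0]]
wrist_force: [-5.6, -0.5, 0.2]
grip_width: -0.0
finger_force: 2.1
```

Emit:
{"api": "step_arm", "payload": {"motion": "-0.8 0.8 0 0 0 0 1;-0.8 0.9 0 0 0 0 1;-0.6 1.1 0 0 0 0 1;-0.5 1.1 0 0 0 0 1;0 0.3 0 0 0 0 1;0 0 0 0 0 0 1;0 -1 0 0 0 0 1;0 -2 0 0 0 0 1;0 0 -3 0 0 0 1;0 0 -3 0 0 0 1"}}

```text
time_s: 6.2
tool_pos: [0.666, -0.2133, 0.1257]
orientation: [[-0.984, -0.178, -0.002], [-0.178, 0.984, 0.002], [0.002, 0.002, -1.0]]
wrist_force: [0.6, 0.6, -0.1]
grip_width: -0.001
finger_force: 0.0
```

```bash
python3 - <<'E'
from h import *; st()
E
```

```text
t 6.2 stand mm [  64.  -232.4] z 125.7 yaw err -0.09 zax [-0.002  0.002 -1.   ] F stand [0.7 0.5] -0.1 w -0.0
```

Emit:
{"api": "step_arm", "payload": {"motion": "0 0 -4.5 0 0 0 1;0 0 -4.5 0 0 0 1;3.1 2.9 0 0 0 0 1;3.1 2.9 0 0 0 0 1;3.1 2.9 0 0 0 0 1;3.1 2.9 0 0 0 0 1;3.1 2.9 0 0 0 0 1;3.1 2.9 0 0 0 0 1;3.1 2.9 0 0 0 0 1;3.1 2.9 0 0 0 0 1"}}

```text
time_s: 7.2
tool_pos: [0.3801, -0.0283, 0.2167]
orientation: [[-0.984, -0.179, 0.001], [-0.179, 0.984, 0.0], [-0.001, 0.0, -1.0]]
wrist_force: [-0.1, 0.0, 1.0]
grip_width: -0.002
finger_force: 0.0
```

```bash
python3 - <<'E'
from h import *; st()
import cv2
im=optics.get_image("top")[125:275,225:425]; cv2.imwrite("pics/c3.png",cv2.resize(im[:,:,::-1],None,fx=4,fy=4))
E
```

```text
t 7.2 stand mm [-184.    1.] z 216.7 yaw err -0.05 zax [ 0.001  0.    -1.   ] F stand [-0.1  0. ] 1.0 w -0.0
```

View pics/c3.png

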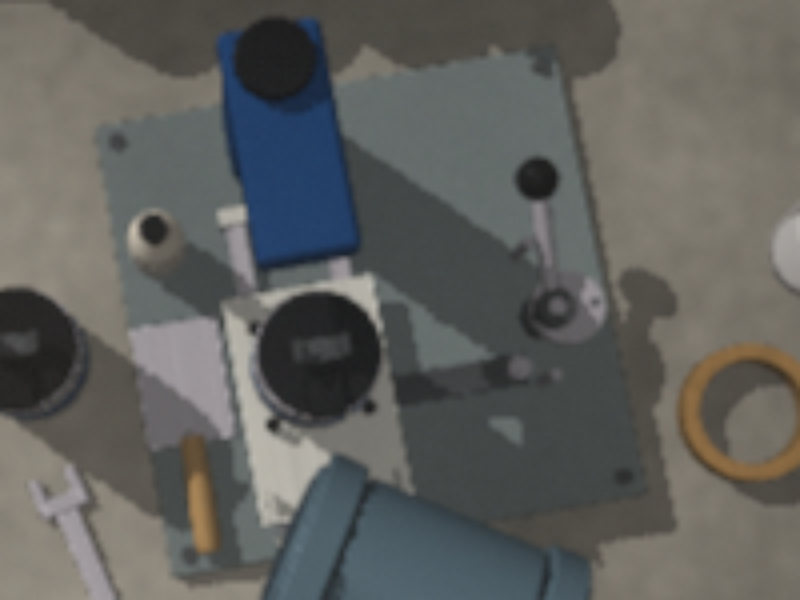

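The ball is now at crop (537,178), the lever along the stand's +x at its other stop. Next I descend behind the push plate.

Emit:
{"api": "step_arm", "payload": {"motion": "0 0 3.5 0 0 0 1;0 0 3.5 0 0 0 1;0 0 3.5 0 0 0 1;0 0 3 0 0 0 1;0 0 2.5 0 0 0 1;-0.5 0 0 0 0 0 1;-1 0 0 0 0 0 1;-1 0 0 0 0 0 1;-0.5 0 0 0 0 0 1;-0.5 0 0 0 0 0 1"}}

```text
time_s: 8.25
tool_pos: [0.417, -0.0226, 0.0574]
orientation: [[-0.984, -0.18, 0.002], [-0.18, 0.984, -0.001], [-0.002, -0.001, -1.0]]
wrist_force: [-0.8, 0.6, 0.2]
grip_width: -0.002
finger_force: 0.0
```

Emit:
{"api": "step_arm", "payload": {"motion": "-0.5 0 0 0 0 0 1;-0.6 0 0 0 0 0 1;-0.6 0 0 0 0 0 1;-0.6 0 0 0 0 0 1;-0.6 0 0 0 0 0 1;-0.6 0 0 0 0 0 1;-0.6 0 0 0 0 0 1;-0.6 0 0 0 0 0 1;-0.6 0 0 0 0 0 1;-0.6 0 0 0 0 0 1"}}

```text
time_s: 9.25
tool_pos: [0.4736, -0.0116, 0.0561]
orientation: [[-0.984, -0.179, -0.0], [-0.179, 0.984, 0.0], [0.0, 0.0, -1.0]]
wrist_force: [-3.3, 1.3, 1.2]
grip_width: 0.001
finger_force: 1.4
```

```bash
python3 - <<'E'
from h import *; st()
E
```

```text
t 9.25 stand mm [-89.    0.5] z 56.1 yaw err -0.02 zax [-0.  0. -1.] F stand [-3.   1.8] 1.2 w 0.0
```

Moving, at the expected 3 N; about 10 mm are left. Slowly on until the force rises.

Emit:
{"api": "step_arm", "payload": {"motion": "-0.3 0 0 0 0 0 1;-0.2 0 0 0 0 0 1;-0.2 0 0 0 0 0 1;-0.1 0 0 0 0 0 1;-0.1 0 0 0 0 0 1;0 0 0 0 0 0 1;0 0 0 0 0 0 1;0 0 0 0 0 0 1;0 0 0 0 0 0 1;0 0 0 0 0 0 1"}}

```text
time_s: 10.25
tool_pos: [0.4819, -0.0104, 0.0563]
orientation: [[-0.984, -0.179, -0.001], [-0.179, 0.984, -0.0], [0.001, 0.0, -1.0]]
wrist_force: [-4.7, -0.2, 1.9]
grip_width: 0.0
finger_force: 2.6
```

```bash
python3 - <<'E'
from h import *; st()
E
```

```text
t 10.25 stand mm [-80.7   0.3] z 56.3 yaw err -0.02 zax [-0.001 -0.    -1.   ] F stand [-4.7  0.6] 1.9 w 0.0
```

Emit:
{"api": "step_arm", "payload": {"motion": "-0.1 0 0 0 0 0 1;-0.1 0 0 0 0 0 1;0 0 0 0 0 0 1;0 0 0 0 0 0 1;-0.1 0 0 0 0 0 1;0 0 0 0 0 0 1;0 0 0 0 0 0 1;0 0 0 0 0 0 1;0 0 0 0 0 0 1;0 0 0 0 0 0 1"}}

```text
time_s: 11.25
tool_pos: [0.4818, -0.0103, 0.0561]
orientation: [[-0.984, -0.18, -0.007], [-0.18, 0.984, -0.001], [0.008, 0.001, -1.0]]
wrist_force: [-19.2, -4.6, 14.6]
grip_width: 0.001
finger_force: 9.9
```

```bash
python3 - <<'E'
from h import *; st()
E
```

```text
t 11.25 stand mm [-80.7   0.4] z 56.1 yaw err 0.02 zax [-0.007 -0.001 -1.   ] F stand [-19.7  -1.1] 14.6 w 0.0
```

Emit:
{"api": "step_arm", "payload": {"motion": "0.5 0 0 0 0 0 1;1.5 0 0 0 0 0 1;2.5 0 0 0 0 0 1;0 0 -4 0 0 0 1;0 0 -4.5 0 0 0 1;0 0 -4.5 0 0 0 1;0 0 -4.5 0 0 0 1;0 -4.6 0 0 0 0 1;0 -4.6 0 0 0 0 1;0 -4.6 0 0 0 0 1"}}

```text
time_s: 12.25
tool_pos: [0.4672, -0.1555, 0.2329]
orientation: [[-0.984, -0.18, 0.005], [-0.18, 0.984, -0.002], [-0.004, -0.003, -1.0]]
wrist_force: [0.5, 0.5, 0.9]
grip_width: 0.0
finger_force: 0.0
```

```bash
python3 - <<'E'
from h import *; st()
import cv2
im=optics.get_image("top")[125:275,225:425]; cv2.imwrite("pics/c4.png",cv2.resize(im[:,:,::-1],None,fx=4,fy=4))
f=np.load("stand.npz");print("ball at pi seen",((crop(537,178,.091)-f["t"])@f["R"]*1000).round(1))
E
```

```text
t 12.25 stand mm [-121.2 -139.8] z 232.9 yaw err 0.04 zax [ 0.005 -0.002 -1.   ] F stand [0.6 0.4] 0.9 w 0.0
ball at pi seen [  69.9 -173.6]
```

View pics/c4.png

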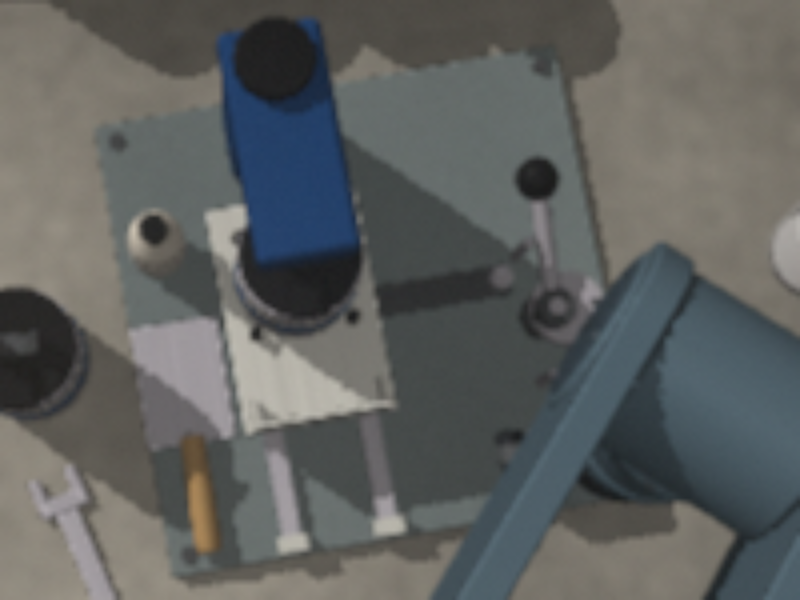

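The carriage is home: plate edge about crop (245,430)–(395,405), tin under the head, ball still at (537,178). Now to the +y side of the ball.

Emit:
{"api": "step_arm", "payload": {"motion": "-4.7 0.2 0 0 0 0 1;-4.7 0.2 0 0 0 0 1;-4.7 0 0 0 0 0 1;-4.7 0 0 0 0 0 1;0 0 3.3 0 0 0 1;0 0 3.3 0 0 0 1;0 0 3.3 0 0 0 1;0 0 3.3 0 0 0 1;0 0 3.4 0 0 0 1;0 0 0 0 0 0 1"}}

```text
time_s: 13.3
tool_pos: [0.6466, -0.1145, 0.0597]
orientation: [[-0.984, -0.179, -0.008], [-0.179, 0.984, 0.003], [0.007, 0.005, -1.0]]
wrist_force: [-1.0, 0.3, -1.1]
grip_width: 0.001
finger_force: 0.0
```

```bash
python3 - <<'E'
from h import *; st()
E
```

```text
t 13.3 stand mm [  62.6 -131.7] z 59.7 yaw err -0.04 zax [-0.008  0.003 -1.   ] F stand [-1.   0.4] -1.1 w 0.0
```

Emit:
{"api": "step_arm", "payload": {"motion": "-0.3 0 -0.6 0 0 0 1;-0.3 -1.2 0 0 0 0 1;0 -1.2 0 0 0 0 1;0 -1.1 0 0 0 0 1;0.1 -1.2 0 0 0 0 1;0 -1.1 0 0 0 0 1;0.3 -1.1 0 0 0 0 1;0.4 -1.1 0 0 0 0 1;0.6 -1 0 0 0 0 1;0.6 -1 0 0 0 0 1"}}

```text
time_s: 14.3
tool_pos: [0.6535, -0.2177, 0.0709]
orientation: [[-0.984, -0.179, -0.0], [-0.179, 0.984, 0.0], [0.0, 0.0, -1.0]]
wrist_force: [0.6, 3.3, -0.4]
grip_width: 0.002
finger_force: 1.4
```

```bash
python3 - <<'E'
from h import *; st()
E
```

```text
t 14.3 stand mm [  50.9 -234.5] z 70.9 yaw err -0.03 zax [-0.  0. -1.] F stand [1.2 3.2] -0.4 w 0.0
```

Emit:
{"api": "step_arm", "payload": {"motion": "1 -0.7 0.4 0 0 0 1;1 -0.8 0 0 0 0 1;1.2 -0.5 0 0 0 0 1;1.2 -0.5 0 0 0 0 1;0.9 -0.3 0 0 0 0 1;1 -0.2 0 0 0 0 1;1.1 0 0 0 0 0 1;1.1 0.1 0 0 0 0 1;1.1 0.3 0 0 0 0 1;1.1 0.4 0 0 0 0 1"}}

```text
time_s: 15.3
tool_pos: [0.5522, -0.2579, 0.0677]
orientation: [[-0.984, -0.179, 0.001], [-0.179, 0.984, -0.001], [-0.001, -0.001, -1.0]]
wrist_force: [3.7, 0.8, 0.1]
grip_width: 0.006
finger_force: 1.5
```

```bash
python3 - <<'E'
from h import *; st()
E
```

```text
t 15.3 stand mm [ -56.  -255.9] z 67.7 yaw err -0.02 zax [ 0.001 -0.001 -1.   ] F stand [3.8 0.1] 0.1 w 0.01
```

Emit:
{"api": "step_arm", "payload": {"motion": "1 0.6 0 0 0 0 1;1 0.6 0 0 0 0 1;0.8 0.8 0 0 0 0 1;0.8 0.9 0 0 0 0 1;0.6 1.1 0 0 0 0 1;0.5 1.1 0 0 0 0 1;0 0.3 0 0 0 0 1;0 0 0 0 0 0 1;0 0 0 0 0 0 1;0 0 0 0 0 0 1"}}

```text
time_s: 16.3
tool_pos: [0.4973, -0.2165, 0.0679]
orientation: [[-0.984, -0.18, 0.002], [-0.18, 0.984, -0.007], [-0.001, -0.007, -1.0]]
wrist_force: [3.4, -15.3, -5.3]
grip_width: 0.0
finger_force: 7.5
```

```bash
python3 - <<'E'
from h import *; st()
E
```

```text
t 16.3 stand mm [-102.6 -205.3] z 67.9 yaw err -0.0 zax [ 0.002 -0.007 -1.   ] F stand [  0.5 -15.7] -5.3 w 0.0
```

Emit:
{"api": "step_arm", "payload": {"motion": "0 -0.5 0 0 0 0 1;0 -1.2 0 0 0 0 1;0 -1.5 0 0 0 0 1;0 0 -3 0 0 0 1;0 0 -4.5 0 0 0 1;0 0 -4.5 0 0 0 1;0 0 -4 0 0 0 1;4 0 0 0 0 0 1;4 0 0 0 0 0 1;3 0 0 0 0 0 1"}}

```text
time_s: 17.3
tool_pos: [0.3925, -0.2646, 0.2274]
orientation: [[-0.984, -0.179, -0.001], [-0.179, 0.984, -0.0], [0.001, 0.0, -1.0]]
wrist_force: [-0.2, -1.4, 0.5]
grip_width: -0.001
finger_force: 0.0
```

```bash
python3 - <<'E'
from h import *; st()
import cv2
im=optics.get_image("top")[125:275,225:425]; cv2.imwrite("pics/c5.png",cv2.resize(im[:,:,::-1],None,fx=4,fy=4))
im=optics.get_image("scene"); cv2.imwrite("pics/s5.png",im[:,:,::-1])
E
```

```text
t 17.3 stand mm [-214.3 -233.7] z 227.4 yaw err -0.01 zax [-0.001 -0.    -1.   ] F stand [-0.5 -1.4] 0.5 w -0.0
```

View pics/c5.png

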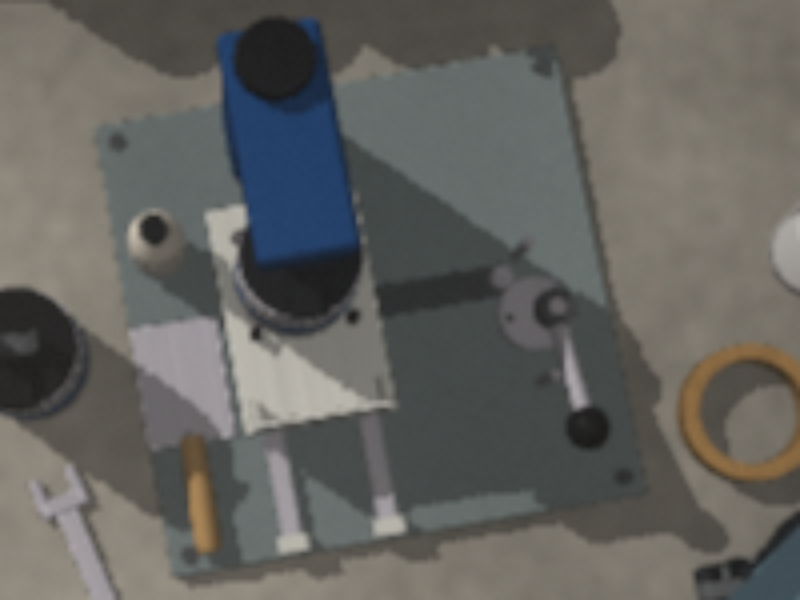

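View pics/s5.png

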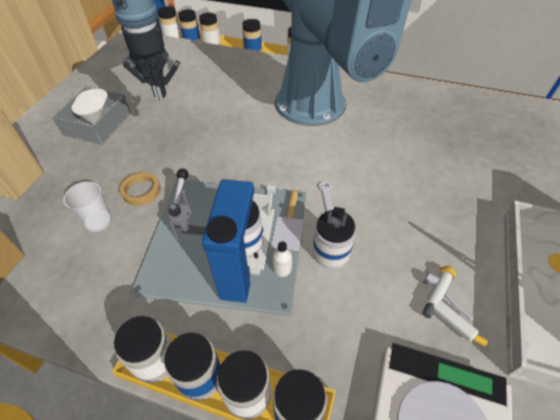

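The ball is back at crop (587,428) on its stop, with the cam behind the roller at (502,277). The carriage is home, and the tin and bystanders are in place.

```bash
python3 -c "
from workcell import robot
print(robot.finish_job())"
```

```text
the job is handed in; nothing more can be done
None
```

The job is done and handed in at about 17 s: the carriage is fully home with the tin under the drive head, the lever is back on its first stop with the cam locked behind the roller, and in the final pictures the other things are where they were.

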